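# Zero the grinder and set it seven clicks open

## Task

Reset the coffee grinder for the next brew: with the wooden-handled rod, turn the adjusting collar on its top clockwise all the way to its stop (burrs closed), then back it off exactly seven clicks anticlockwise and leave it there. Push the grounds bin fully home between the grinder's feet, against the body under the chute, with everything else on the counter left where it stands.

Things in the scene. Friction and masses are not known exactly. Their poses are not given: they have to be found in the camera images.
- grinder: Compact coffee grinder fixed to the counter, 240 mm high: black motor column (own x -12 to 100 mm, y +-58, up to z 150), two feet running forward on the counter to x -125, each 18 wide and 22 high, inner faces at y +-50, and a grey burr head. Origin on the counter under the middle of the machine; its front (chute, bin) looks along its own -x, z up.
- head_top (a point): centre of the flat top of the grey round burr head, radius 64 mm, 188 mm above the counter, under the collar; axes are the grinder's. A short clear hopper with wooden cap stands on its axis, radius 36, top 240 mm above the counter, not turning. The spring plunger's boss and knob stick out from the head towards the grinder's +y, 57 to 105 mm from the axis, up to 205 mm above the counter, out of the rod's way.
- chute_mouth (a point): mouth of the steel chute tube (radius 20 mm), 87 mm above the counter; axes are the grinder's. The grey nose above it spans, from this point, 18 mm to the front and back to the head, 34 mm to each side, from 116 to 172 mm above the counter.
- collar_axis (a point): point on the collar's vertical turning axis at the height of the rod's centre line (214 mm above the counter), 35 mm behind the grinder's origin along its +x. Axes are the grinder's.
- collar (a joint): angle of the stepped adjusting collar (rad): 0 at its stop (burrs closed), growing anticlockwise seen from above. A click is 15 degrees (0.2618 rad); range 12 clicks. A sprung plunger snaps the collar into each click, so left alone it rests at whole clicks. Pushing the wooden handle over a click takes about 5 N. At 0 the rod points 190 degrees from the grinder's own +x, turning with the angle.
- rod_grip (a point): middle of the turned wooden handle on the collar's rod: a level handle 56 mm long, 14 to 20 mm thick, lying from 72 to 128 mm from the collar's axis (this point 98 mm from it), 214 mm above the counter. Its x axis points outward along the rod. There is 16 mm of free height under the wood over the burr head, more elsewhere.
- bin_center (a point): open steel grounds bin standing loose on the counter, pulled part-way out between the grinder's feet: 100 mm long (own x), 90 wide, 75 high, 4 mm walls, about 0.3 kg, slides under 2 to 4 N; this point is at its centre, half-way up. Its +x looks towards the grinder's column. Fits between the feet with 5 mm to spare each side.
- bin_handle (a point): middle of the steel pull bar on the bin's front: bar 9 mm thick, 60 mm long along the bin's y, 78 mm in front of the bin's centre (own -x), 45 mm above the counter.
- bin_home (a point): where the bin's centre lies when its back wall touches the column (fixed to the grinder, grinder's axes): 62 mm in front of the grinder's origin, 37.5 mm above the counter.
- tamper_center (a point): bystander: steel tamper with wooden handle standing upright, 92 mm high, 58 mm across; point near its middle. Leave it alone.
- brush_mark (a point): bystander: cleaning brush lying by the grinder, 170 mm long. Leave it alone.
- pitcher_center (a point): bystander: dark milk pitcher, 112 mm high, half-way up. Leave it alone.
- measure_center (a point): bystander: glass measuring mug with handle, 85 mm high, half-way up. Leave it alone.
- portafilter_center (a point): bystander: portafilter with wooden handle lying flat, 236 mm long. Leave it alone.
- cup_mark (a point): bystander: white mug, 62 mm high, half-way up. Leave it alone.
- bean_jar_mark (a point): bystander: closed bean jar, 130 mm high, half-way up. Leave it alone.
There are look-alikes about, which are no part of the job. Leave any blue or purple look-alike of the part that bears bin_center alone.

How it is judged:
On the way, in this order (a step that is already met when the one before it is completed fails the run):
1. the collar is turned clockwise to its stop (value of joint collar below 0.07 rad), for 0.1 s.
2. the collar is backed off to the seventh click (value of joint collar between 1.73 and 1.935 rad), for 0.2 s.
At the end, for the whole second after the job is handed in: After having been at its stop, the collar rests in the seventh click from it (within 0.4 click), and the bin stands upright on the counter between the feet, its centre within 9 mm of home and its back within 5 mm of the column (all of step 2 and horizontal distance between bin_center and bin_home below 0.009 m and x of bin_center in the frame of bin_home above -0.005 m and angle between bin_center's own z axis and vertical below 0.06 rad and height (world z) of bin_center below 0.043 m); the robot touches nothing.
It fails at once if a bystander is moved more than 30 mm (distance of any of tamper_center, brush_mark, pitcher_center, measure_center, portafilter_center, cup_mark, bean_jar_mark from where it was at the start of the episode above 0.03 m).
It also fails if it takes over 72 s, if anything falls off the work surface, if the arm or the gripper's body presses on something with over 40 N, if the wrist force passes 120 N, or if a joint passes its speed limit or range.

## Robot

A 6-joint arm with a two-finger parallel gripper is mounted at the origin on the work surface. World frame = base frame: x ahead of the robot, y to its left, z up, the work surface at z = 0. Lengths are in m, angles in rad, forces in N, time in s.
With the tool pointing down it reaches from about 0.25 to 0.775 m from the base axis. Payload 4 kg.
Tool frame: the origin (TCP) lies where the fingers leave the gripper's body, on its centre line; the fingertips stand 97 mm ahead of it and the grasp point (between the pads) lies 78 mm ahead of it; z points along the fingers, x is the direction in which the jaws open and shut, and the axes are right-handed (so a half turn about z gives the same grasp; the last joint's range is limited). The gripper opens to 94 mm and grips with 3 to 60 N. Pads are 16 mm wide; open, the fingers measure 119 mm over their backs; the gripper's body (75 mm by 177 mm) begins 78 mm behind the grasp point.
Start: joints at [-1.386, 0.087, 1.371, -0, 1.684, -0.103], TCP at [0.156, -0.527, 0.303] pointing down, gripper open.
Joint ranges: [-3.1, 3.1], [-0.76, 2.03], [0.27, 2.55], [-1.08, 4.22], [0.17, 2.65], [-2.57, 2.57]. Speed limits (rad/s): [2.79, 2.79, 3.14, 3.14, 3.14, 3.14].

## Interface

Orientations are given as [roll, pitch, yaw] about the fixed x, y, z axes, in that order (R = Rz(yaw) Ry(pitch) Rx(roll)).
In Python, from bench import * gives the robot as it stands.
- The arm moves only by the tool jog_arm, never from a script. Its argument "moves" is a list of rows, each a list of 7 numbers: the turn, a rotation vector about the world's x, y, z in rad, then the shift along the world's x, y, z in mm, then the finger opening in mm, from 0 to 94. In form: [[rx, ry, rz, tx, ty, tz, fingers], ...]. A call has 1 to 12 rows; each row shifts and turns the commanded pose from where the row before left it; what a row does not reach is not made up. A row lasts 1/8 s, in which the tool goes at most 62.5 mm and 10.7 degrees, less where a joint would pass 70% of its speed; a pose out of reach is approached as far as the arm can. A call is refused whole if a number of a shift passes 62.5 or a number of a turn 0.188, either way. A call with a gripper value outside its range is refused whole. The fingers move at their own pace and stop on an object; the grip force is fixed at half the most. Time passes only in rows, so rows that do not move let the fingers close. It gives the time, the measured TCP pose, the force and the opening at its end, in the units of the state.
- get_obs(): the state, without advancing time (a new reading comes with each control period).
- snapshot(name): name is "scene" or "top" or "wrist"; returns the picture (480x640x3 uint8, red, green, blue); there is no depth.
- get_calibration(name): a dict with "camera_matrix" (3x3 intrinsics, pixels), "k1" (the pictures are not rectified: a ray, as slopes to the right and down, at radius r is drawn at 1 + k1 r^2 times it, then the intrinsics apply), "R" (3x3) and "t" (3): a world point X has camera coordinates R X + t. Camera axes: x right, y down, z forward; pixel columns grow to the right and rows downward; lengths in m; the calibration is good to about 2 mm. A picture is of the moment at which its call begins: read the wrist's pose just before it. get_calibration takes no time and is no camera call; for the wrist camera it gives the pose at the moment of the call.
- close_job(): hands the job in, once; it reports no verdict.
Trained networks look in the newest picture that a camera, given by its name, has taken for a name from the list of things; names that differ only in an ending like _2 or _b are one class to them, and where a whole thing is asked for, a point or a joint stands for the part that bears it (a point fixed in the world has none). Each returns a list of dicts, best first, with "conf" (0 to 1); they miss things now and then, are a little off and sometimes report something else, mostly with a low value. They report only what shows in the picture. A call takes as long as a camera call. They do not tell look-alikes from the thing itself.
- look_for(label, camera): "bbox" ([left, top, right, bottom] in pixels, round what is visible of it).
The state is a dict: "time": time; "joint_positions": joint angles; "qvel": joint speeds; "joint_torque": joint torques, N m; "tool_pos": TCP position; "ee_rot": TCP orientation; "wrist_force": force on the tool from outside, world axes, zero at the start; "wrist_torque": the same for the moment, N m; "width": finger opening in m.
Only numpy, scipy, OpenCV 4.12 (cv2) and the standard library are available. Lean on these libraries where they do the work, as an engineer would, in place of code of your own. Each camera call takes 0.05 s, during which the arm holds its last target.

## Working session

There is one attempt and no reset: what is moved stays moved. The work goes in short steps, Python scripts to look and compute and a tool call to move; the robot and the scene stay as the last step left them, time stands still between calls to the robot, and variables do not carry over. Pictures are saved under pics/ and viewed, and the job is handed in when it is done.

Besides the shell and the picture viewer there is one more tool, called as a command line: name --pt "numbers of a row" for each row, then --argument value for the rest. jog_arm: Moves the arm, as the interface text tells. Its arguments: {"type":"object","properties":{"moves":{"type":"array","items":{"type":"array","items":{"type":"number"}}}},"required":["moves"]}

```bash
ls; mkdir -p pics; python3 - <<'E'
from bench import *
import cv2
print(get_obs())
for n in ("scene","top","wrist"):
    c=get_calibration(n); print(n,c)
    im=snapshot(n); cv2.imwrite(f"pics/{n}0.png",im[:,:,::-1])
    for l in ("bin_center","rod_grip","grinder"):
        print(l,look_for(l,n)[:4])
E
```

```text
pics
{'time': 0.0, 'joint_positions': array([-1.38612539e+00,  8.79711685e-02,  1.37223690e+00, -2.44150924e-05,
        1.68361197e+00, -1.03052108e-01]), 'qvel': array([-1.27168439e-03,  4.72750079e-04,  2.21543253e-04,  3.17447312e-04,
       -2.92101075e-03, -8.67510151e-05]), 'joint_torque': array([ 5.21096536e-04, -3.40175521e+01, -3.02429402e+01,  7.16915075e-02,
        3.29190481e-02, -1.51957752e-04]), 'tool_pos': array([ 0.1560264 , -0.5270557 ,  0.30150392]), 'ee_rot': array([-3.14138766e+00,  2.21806161e-03, -1.28307578e+00]), 'wrist_force': array([-0.09805191, -0.32382691,  0.13006823]), 'wrist_torque': array([0.04299341, 0.00450916, 0.08449279]), 'width': 0.09378415556282753}
scene {'camera_matrix': array([[491.16350142,   0.        , 318.26306559],
       [  0.        , 491.16350142, 238.76373343],
       [  0.        ,   0.        ,   1.        ]]), 'k1': -0.04505969814797413, 'R': array([[-0.82656523,  0.56266263, -0.01416651],
       [ 0.34917858,  0.49288647, -0.79695498],
       [-0.4414343 , -0.66368192, -0.60387256]]), 't': array([ 0.45458524, -0.0735794 ,  1.4
[... 778 characters left out ...]
93e+00])}
bin_center [{'bbox': [332.7, 215.8, 384.6, 257.0], 'conf': 0.67}, {'bbox': [351.7, 141.7, 406.9, 194.5], 'conf': 0.59}]
rod_grip [{'bbox': [265.6, 191.0, 307.3, 259.3], 'conf': 0.75}]
grinder []
wrist {'camera_matrix': array([[331.8453208 ,   0.        , 316.83842709],
       [  0.        , 331.8453208 , 238.04611218],
       [  0.        ,   0.        ,   1.        ]]), 'k1': -0.04473475541202072, 'R': array([[ 0.28353029, -0.95896267, -0.00108022],
       [-0.92857484, -0.27482669,  0.24943749],
       [-0.23949811, -0.06972002, -0.9683903 ]]), 't': array([-0.55057713, -0.02690433,  0.38963217])}
bin_center [{'bbox': [15.1, 0.0, 151.3, 72.2], 'conf': 0.87}]
rod_grip []
grinder []
```

View pics/scene0.png

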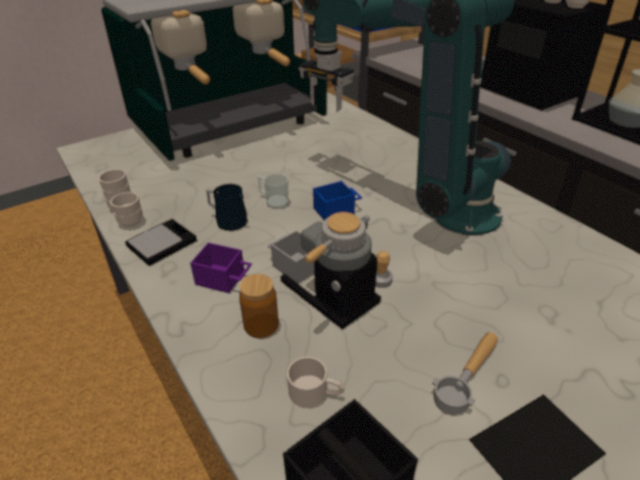

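View pics/top0.png

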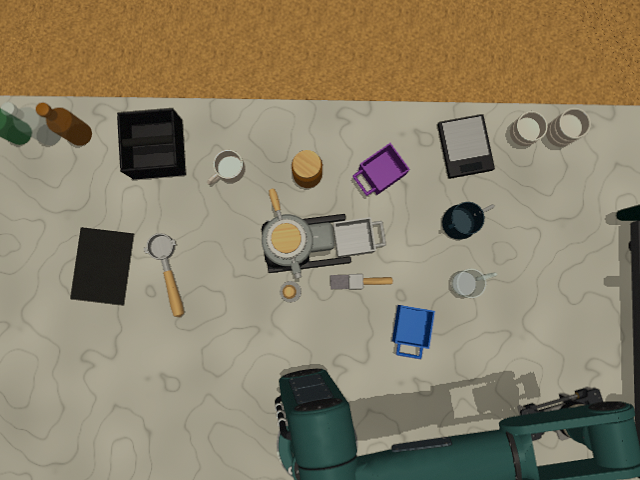

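View pics/wrist0.png

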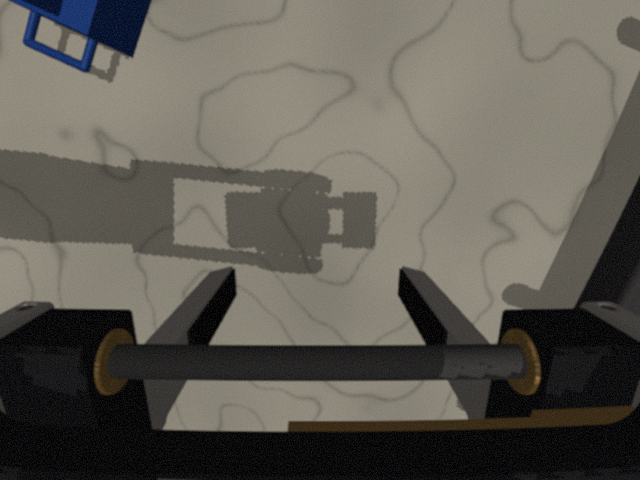

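```bash
python3 - <<'E'
import cv2
a=cv2.imread('pics/top0.png')[120:300,220:420]; cv2.imwrite('pics/top0c.png',cv2.resize(a,None,fx=3.3,fy=3.3,interpolation=cv2.INTER_CUBIC))
a=cv2.imread('pics/scene0.png')[170:350,180:400]; cv2.imwrite('pics/scene0c.png',cv2.resize(a,None,fx=3.3,fy=3.3,interpolation=cv2.INTER_CUBIC))
E
```

```text
(no output)
```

View pics/top0c.png

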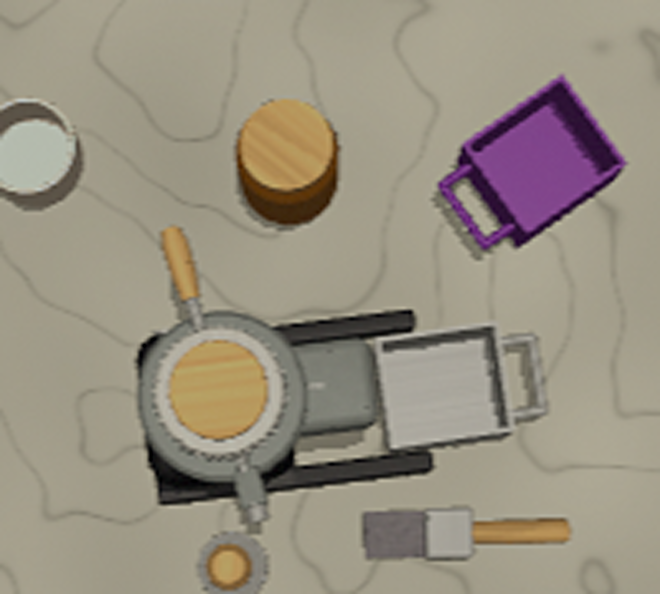

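View pics/scene0c.png

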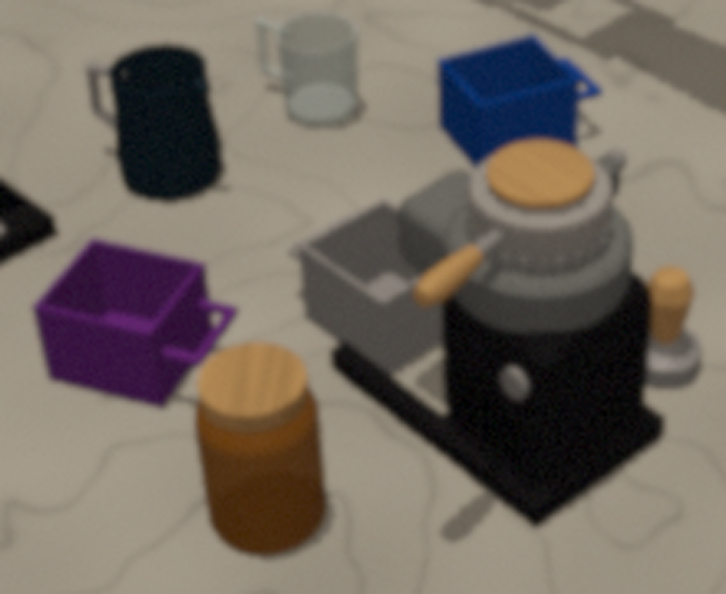

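Steel bin (target) is at top (358,237), between the grinder's feet. The look-alikes are the purple bin at top (382,170) and the blue one at (413,330). The only rod handle is at top (275,202). I'm measuring from pixels at known heights.

```bash
cat > h.py <<'E'
import numpy as np, cv2
from bench import *
def ray(cam,px,cal=None):
    c=cal or get_calibration(cam)
    K=c["camera_matrix"]; d=np.array([c["k1"],0,0,0,0.])
    # k1-only brown model
    u=cv2.undistortPoints(np.array([[px]],float),K,d)[0,0]
    R,t=c["R"],c["t"]
    return -R.T@t, R.T@np.array([u[0],u[1],1.])
def at(cam,px,z,cal=None):
    o,d=ray(cam,px,cal); return o+d*(z-o[2])/d[2]
def proj(cam,X,cal=None):
    c=cal or get_calibration(cam)
    p,_=cv2.projectPoints(np.array(X,float).reshape(-1,1,3),cv2.Rodrigues(c["R"])[0],c["t"],c["camera_matrix"],np.array([c["k1"],0,0,0,0.]))
    return p[:,0]
E
python3 - <<'E'
from h import *
f=lambda x,y:(220+x/3.3,120+y/3.3)
def P(n,x,y,z): 
    v=at("top",f(x,y),z); print(n,v.round(4)); return v
cap=P("cap",217,390,.24)
P("rod tip",172,230,.214);P("rod base",190,300,.214)
a=P("footU back",280,327,.022);b=P("footU front",413,312,.022)
c=P("footL back",160,497,.022);d=P("footL front",432,455,.022)
e=P("footL front outer",433,470,.022)
for v in [(376,340),(495,327),(508,435),(388,450)]: P("bin",*v,.075)
P("bar",530,335,.045);P("bar",545,415,.045)
print(np.degrees(np.arctan2(*(a-b)[[1,0]])),np.degrees(np.arctan2(*(c-d)[[1,0]])))
import math
# scene check of cap
print("scene cap", at("scene",(180+540/3.3,170+172/3.3),.24))
E
```

```text
cap [0.5342 0.0814 0.24  ]
rod tip [0.6538 0.1184 0.214 ]
rod base [0.6022 0.104  0.214 ]
footU back [0.6069 0.0426 0.022 ]
footU front [ 0.6212 -0.0674  0.022 ]
footL back [0.4644 0.1388 0.022 ]
footL front [ 0.5027 -0.0846  0.022 ]
footL front outer [ 0.4903 -0.0856  0.022 ]
bin [ 0.5911 -0.0358  0.075 ]
bin [ 0.6032 -0.131   0.075 ]
bin [ 0.5166 -0.1422  0.075 ]
bin [ 0.5031 -0.0466  0.075 ]
bar [ 0.6008 -0.1622  0.045 ]
bar [ 0.5355 -0.1749  0.045 ]
97.40931382756447 99.72240500416262
scene cap [0.53686193 0.0841264  0.24      ]
```

```bash
cat > ov.py <<'E'
from h import *
def overlay(img,cam,ax,yaw,clicks,bin_,byaw,cal=None,s=3,crop=(220,120,420,300)):
    im=cv2.resize(img[:,:,::-1].copy()[crop[1]:crop[3],crop[0]:crop[2]],None,fx=s,fy=s,interpolation=cv2.INTER_CUBIC)
    c,sn=np.cos(yaw),np.sin(yaw); e1=np.array([c,sn]);e2=np.array([-sn,c])
    O=np.array(ax)-.035*e1
    G=lambda p:np.array([np.r_[O+a*e1+b*e2,z] for a,b,z in p])
    t=np.linspace(0,2*np.pi,60)
    def dr(P,col,closed=True):
        q=proj(cam,P,cal); q=((q-np.array(crop[:2])+.5)*s-.5).round().astype(int)
        cv2.polylines(im,[q.reshape(-1,1,2)],closed,col,1)
    for r,z,col in((.036,.24,(0,0,255)),(.064,.188,(0,255,255))): dr(G([(.035+r*np.cos(u),r*np.sin(u),z) for u in t]),col)
    for sg in(1,-1): dr(G([(-.125,sg*.05,.022),(-.125,sg*.068,.022),(.0,sg*.068,.022),(.0,sg*.05,.022)]),(0,255,0))
    an=np.radians(190+15*clicks); 
    dr(G([(.035+r*np.cos(an)+w*-np.sin(an),r*np.sin(an)+w*np.cos(an),.214) for r,w in((.072,-.009),(.128,-.009),(.128,.009),(.072,.009))]),(255,0,255))
    c,sn=np.cos(byaw),np.sin(byaw); b1=np.array([c,sn]);b2=np.array([-sn,c])
    B=lambda p:np.array([np.r_[np.array(bin_)+a*b1+b*b2,z] for a,b,z in p])
    dr(B([(-.05,-.045,.075),(.05,-.045,.075),(.05,.045,.075),(-.05,.045,.075)]),(255,0,0))
    dr(B([(-.0825,-.03,.045),(-.0735,-.03,.045),(-.0735,.03,.045),(-.0825,.03,.045)]),(255,100,0))
    H=O-.062*e1
    d=np.array(bin_)-H
    print("home",H.round(4),"bin in home frame mm",(1e3*np.array([d@e1,d@e2])).round(1))
    return im
E
python3 - <<'E'
from ov import *
y=np.radians(98.5)
a=cv2.imread("pics/top0.png")[:,:,::-1]; b=cv2.imread("pics/scene0.png")[:,:,::-1]
i=overlay(a,"top",(.535,.082),y,6,(.553,-.089),np.radians(97.5)); cv2.imwrite("pics/ovt.png",i)
i=overlay(b,"scene",(.535,.082),y,6,(.553,-.089),np.radians(97.5),crop=(180,170,400,350)); cv2.imwrite("pics/ovs.png",i)
E
```

```text
home [ 0.5493 -0.0139] bin in home frame mm [-74.8   7.5]
home [ 0.5493 -0.0139] bin in home frame mm [-74.8   7.5]
```

View pics/ovt.png

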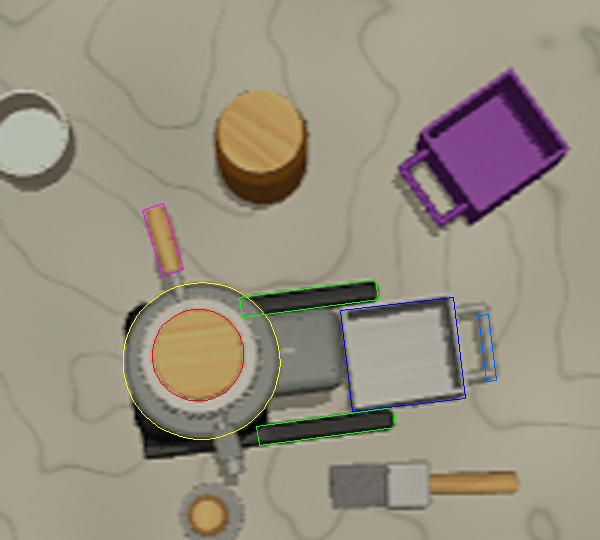

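View pics/ovs.png

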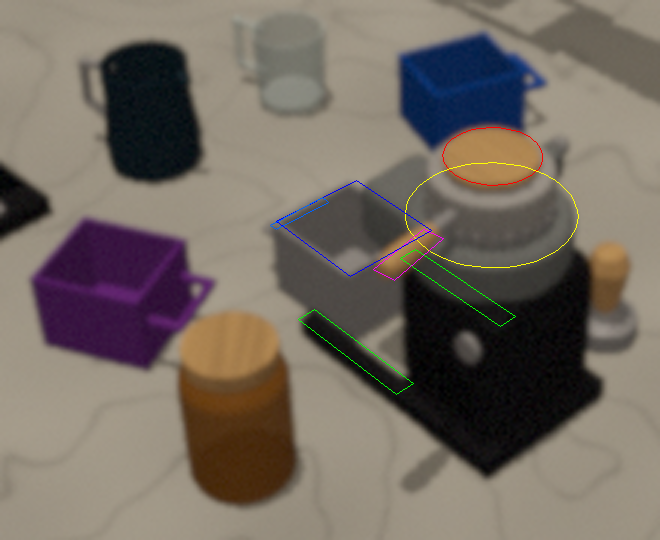

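Overlay fits: axis ≈ (0.535, 0.082), grinder yaw ≈ 98.5°, collar at click 6, so the bin needs about 75 mm of push. Next I move over the rod with the jaws turned to straddle it.

jog_arm --pt "0 0 0.159 23.7 32 10 34" --pt "0 0 0.159 23.7 32 10 34" --pt "0 0 0.159 23.7 32 10 34" --pt "0 0 0.159 23.7 32 10 34" --pt "0 0 0.159 23.7 32 10 34" --pt "0 0 0.159 23.7 32 10 34" --pt "0 0 0.159 23.7 32 10 34" --pt "0 0 0.159 23.7 32 10 34" --pt "0 0 0.159 23.7 32 5 34" --pt "0 0 0.159 23.7 32 5 34"

```text
time: 1.85
tool_pos: [0.3937, -0.2062, 0.3932]
ee_rot: [3.141, -0.001, 0.312]
wrist_force: [0.1, 0.2, -0.1]
width: 0.034
```

jog_arm --pt "0 0 0.159 23.7 32 0 34" --pt "0 0 0.159 23.7 32 0 34" --pt "0 0 0.159 23.7 32 0 34" --pt "0 0 0.159 23.7 32 0 34" --pt "0 0 0.159 23.7 32 0 34" --pt "0 0 0.159 23.7 32 0 34" --pt "0 0 0.159 23.7 32 0 34" --pt "0 0 0.159 23.7 32 0 34" --pt "0 0 0.159 23.7 32 0 34" --pt "0 0 0.159 23.7 32 0 34" --pt "0 0 0 0 0 0 34" --pt "0 0 0 0 0 0 34"

```text
time: 3.35
tool_pos: [0.6299, 0.1122, 0.3926]
ee_rot: [-3.141, 0.0, 1.896]
wrist_force: [0.2, -0.3, 0.3]
width: 0.0339
```

```bash
python3 - <<'E'
from ov import *
o=get_obs(); print(o['time'],o['tool_pos'],o['ee_rot'],o['width'],o['joint_positions'])
c=get_calibration("wrist")
im=snapshot("wrist"); cv2.imwrite("pics/w1.png",im[:,:,::-1])
i=overlay(im,"wrist",(.535,.082),np.radians(98.5),6,(.553,-.089),np.radians(97.5),cal=c,s=1,crop=(0,0,640,480)); cv2.imwrite("pics/ovw1.png",i)
print(look_for("rod_grip","wrist"))
E
```

```text
3.35 [0.6298943  0.11221338 0.39262782] [-3.14086448e+00  3.18262327e-04  1.89556197e+00] 0.03394041494194989 [ 8.79085142e-02  2.97672836e-01  9.48030706e-01 -5.06894188e-04
  1.89652223e+00 -1.80781539e+00]
home [ 0.5493 -0.0139] bin in home frame mm [-74.8   7.5]
[{'bbox': [251.3, 38.1, 386.5, 276.6], 'conf': 0.7}, {'bbox': [189.6, 0.0, 397.1, 277.2], 'conf': 0.31}]
```

View pics/ovw1.png

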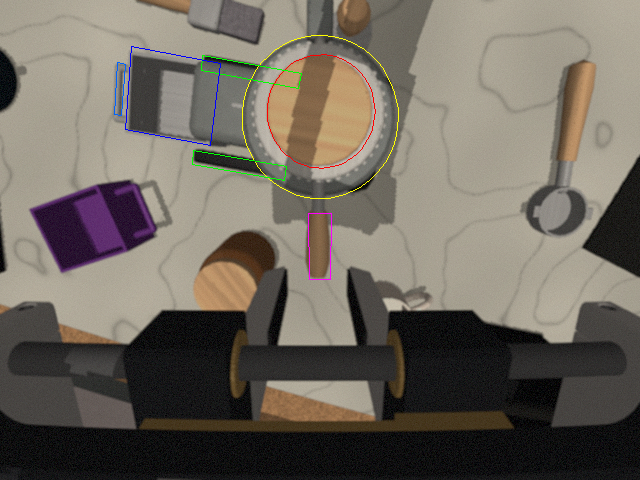

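Wrist view: the handle at pixel (318,245) sits where the overlay puts it, at click 6. Descending to straddle it.

jog_arm --pt "0 0 0 0 0.8 -24 34" --pt "0 0 0 0 0.7 -24 34" --pt "0 0 0 0 0 -20 34" --pt "0 0 0 0 0 -15 34" --pt "0 0 0 0 0 -14 34" --pt "0 0 0 0 0 0 34"

```text
time: 4.2
tool_pos: [0.6297, 0.1138, 0.2945]
ee_rot: [-3.139, -0.001, 1.896]
wrist_force: [0.4, -0.0, -0.3]
width: 0.0337
```

```bash
python3 - <<'E'
import numpy as np
A=np.array([.535,.082]); r=.1
p=np.r_[.630,.1137]
for th in np.arange(18.5,-77,-7.5):
    q=A+r*np.array([np.cos(np.radians(th)),np.sin(np.radians(th))]); print(th,(q*1e3).round(1),((q-p)*1e3).round(1)); p=q
E
```

```text
18.5 [629.8 113.7] [-0.2  0. ]
11.0 [633.2 101.1] [  3.3 -12.6]
3.5 [634.8  88.1] [  1.7 -13. ]
-4.0 [634.8  75. ] [ -0.1 -13.1]
-11.5 [633.   62.1] [ -1.8 -13. ]
-19.0 [629.6  49.4] [ -3.4 -12.6]
-26.5 [624.5  37.4] [ -5.1 -12.1]
-34.0 [617.9  26.1] [ -6.6 -11.3]
-41.5 [609.9  15.7] [ -8.  -10.3]
-49.0 [600.6   6.5] [-9.3 -9.2]
-56.5 [590.2  -1.4] [-10.4  -7.9]
-64.0 [578.8  -7.9] [-11.4  -6.5]
-71.5 [566.7 -12.8] [-12.1  -5. ]
```

jog_arm --pt "0 0 0 0 0 0 26" --pt "0 0 -0.131 3.3 -12.6 0 26" --pt "0 0 -0.131 1.7 -13 0 26" --pt "0 0 -0.131 -0.1 -13.1 0 26" --pt "0 0 -0.131 -1.8 -13 0 26" --pt "0 0 -0.131 -3.4 -12.6 0 26"

```text
time: 4.95
tool_pos: [0.6304, 0.0505, 0.2969]
ee_rot: [3.14, -0.003, 1.239]
wrist_force: [0.6, 2.6, 0.6]
width: 0.026
```

jog_arm --pt "0 0 -0.131 -5.1 -12.1 0 26" --pt "0 0 -0.131 -6.6 -11.3 0 26" --pt "0 0 -0.131 -8 -10.3 0 26" --pt "0 0 -0.131 -9.3 -9.2 0 26" --pt "0 0 -0.131 -10.4 -7.9 0 26" --pt "0 0 -0.131 -11.4 -6.5 0 26"

```text
time: 5.7
tool_pos: [0.5799, -0.0073, 0.2971]
ee_rot: [3.14, -0.005, 0.452]
wrist_force: [2.0, 0.7, -1.2]
width: 0.026
```

```bash
python3 - <<'E'
from ov import *
o=get_obs(); print(o['time'],o['tool_pos'],o['ee_rot'],o['width'],o['wrist_force'],o['joint_positions'])
c=get_calibration("wrist")
im=snapshot("wrist")
i=overlay(im,"wrist",(.535,.082),np.radians(98.5),0,(.553,-.089),np.radians(97.5),cal=c,s=1,crop=(0,0,640,480)); cv2.imwrite("pics/ovw2.png",i)
E
```

```text
5.7 [ 0.57987869 -0.00733737  0.29709434] [ 3.14016502 -0.00488034  0.45211448] 0.025986766324229093 [ 1.96418465  0.69809002 -1.18790358] [-1.11020988e-01  1.52274528e-01  1.30981009e+00  1.40569484e-03
  1.67461906e+00 -5.62982883e-01]
home [ 0.5493 -0.0139] bin in home frame mm [-74.8   7.5]
```

View pics/ovw2.png

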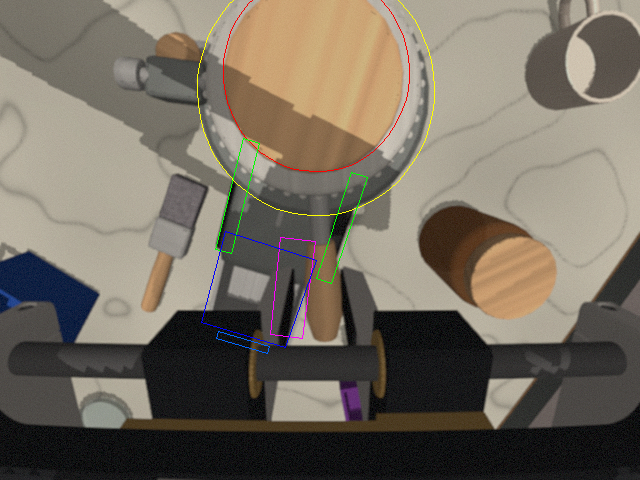

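jog_arm --pt "0 0 -0.131 -12.1 -5 0 26" --pt "0 0 -0.065 -6.3 -2 0 26" --pt "0 0 0 0 0 0 26"

```text
time: 6.12
tool_pos: [0.5623, -0.0139, 0.2973]
ee_rot: [3.141, -0.008, 0.262]
wrist_force: [5.3, 2.3, -0.8]
width: 0.0259
```

jog_arm --pt "0 0 -0.03 -3 -0.8 0 26" --pt "0 0 -0.03 -3 -0.7 0 26" --pt "0 0 0 0 0 0 26"

```text
time: 6.5
tool_pos: [0.5607, -0.0136, 0.2974]
ee_rot: [-3.141, -0.021, 0.205]
wrist_force: [18.9, 7.6, -6.9]
width: 0.0259
```

```bash
python3 - <<'E'
from ov import *
o=get_obs(); print(o['time'],o['tool_pos'],o['ee_rot'],o['width'],o['wrist_force'])
im=snapshot("wrist");c=get_calibration("wrist")
i=overlay(im,"wrist",(.535,.082),np.radians(98.5),0,(.553,-.089),np.radians(97.5),cal=c,s=1,crop=(0,0,640,480)); cv2.imwrite("pics/ovw3.png",i)
im=snapshot("top"); 
i=overlay(im,"top",(.535,.082),np.radians(98.5),0,(.553,-.089),np.radians(97.5)); cv2.imwrite("pics/ovt3.png",i)
E
```

```text
6.5 [ 0.56071548 -0.0136492   0.29736506] [-3.14078434 -0.02075767  0.20479215] 0.025919688228585255 [18.86664365  7.55148351 -6.93405959]
home [ 0.5493 -0.0139] bin in home frame mm [-74.8   7.5]
home [ 0.5493 -0.0139] bin in home frame mm [-74.8   7.5]
```

View pics/ovw3.png

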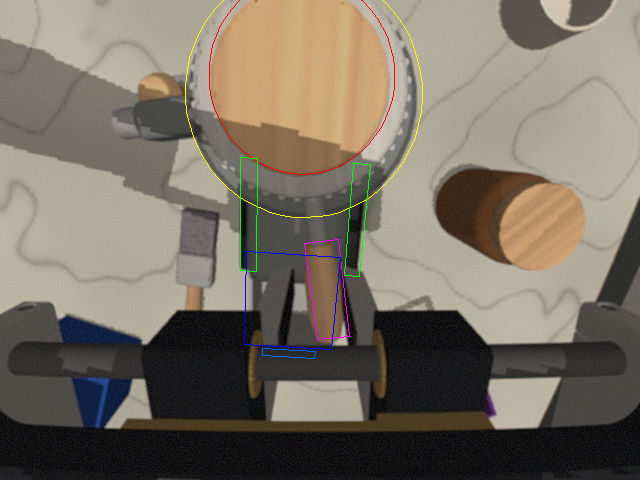

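View pics/ovt3.png

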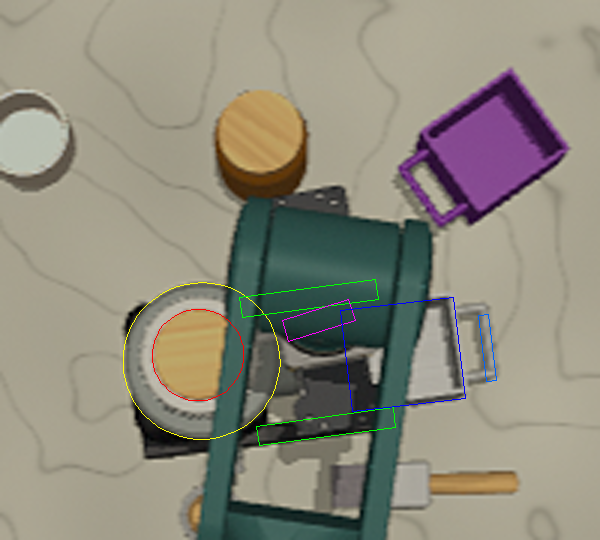

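Force of about 20 N with the rod matching the zero-angle overlay: the collar is at its stop. Backing off now.

```bash
python3 - <<'E'
import numpy as np
A=np.array([.535,.082]); r=.1
p=np.r_[.5545,-.0162]
for th in np.arange(-71.5,37,7.5):
    q=A+r*np.array([np.cos(np.radians(th)),np.sin(np.radians(th))]); print(th,(q*1e3).round(1),((q-p)*1e3).round(1)); p=q
E
```

```text
-71.5 [566.7 -12.8] [12.2  3.4]
-64.0 [578.8  -7.9] [12.1  5. ]
-56.5 [590.2  -1.4] [11.4  6.5]
-49.0 [600.6   6.5] [10.4  7.9]
-41.5 [609.9  15.7] [9.3 9.2]
-34.0 [617.9  26.1] [ 8.  10.3]
-26.5 [624.5  37.4] [ 6.6 11.3]
-19.0 [629.6  49.4] [ 5.1 12.1]
-11.5 [633.   62.1] [ 3.4 12.6]
-4.0 [634.8  75. ] [ 1.8 13. ]
3.5 [634.8  88.1] [ 0.1 13.1]
11.0 [633.2 101.1] [-1.7 13. ]
18.5 [629.8 113.7] [-3.3 12.6]
26.0 [624.9 125.8] [-5.  12.1]
33.5 [618.4 137.2] [-6.5 11.4]
```

jog_arm --pt "0 0 0.125 12.2 3.4 0 26" --pt "0 0 0.131 12.1 5 0 26" --pt "0 0 0.131 11.4 6.5 0 26" --pt "0 0 0.131 10.4 7.9 0 26" --pt "0 0 0.131 9.3 9.2 0 26" --pt "0 0 0.131 8 10.3 0 26" --pt "0 0 0.131 6.6 11.3 0 26" --pt "0 0 0.131 5.1 12.1 0 26" --pt "0 0 0.131 3.4 12.6 0 26"

```text
time: 7.72
tool_pos: [0.6337, 0.0626, 0.2967]
ee_rot: [3.14, 0.0, 1.379]
wrist_force: [0.1, -0.2, 0.4]
width: 0.0258
```

jog_arm --pt "0 0 0.131 1.8 13 0 26" --pt "0 0 0.131 0.1 13.1 0 26" --pt "0 0 0.131 -1.7 13 0 26" --pt "0 0 0.131 -3.3 12.6 0 26" --pt "0 0 0 0 0 0 26"

```text
time: 8.35
tool_pos: [0.6302, 0.1148, 0.2966]
ee_rot: [3.14, 0.0, 1.898]
wrist_force: [-0.1, -0.1, -0.3]
width: 0.026
```

```bash
python3 - <<'E'
from ov import *
o=get_obs(); print(o['time'],o['tool_pos'],o['ee_rot'],o['width'],o['wrist_force'])
im=snapshot("wrist");c=get_calibration("wrist")
i=overlay(im,"wrist",(.535,.082),np.radians(98.5),6,(.553,-.089),np.radians(97.5),cal=c,s=1,crop=(0,0,640,480)); cv2.imwrite("pics/ovw4.png",i)
E
```

```text
8.35 [0.63018995 0.11478888 0.29658999] [3.14026208e+00 3.29825521e-04 1.89805919e+00] 0.025973169918616007 [-0.13962161 -0.07901799 -0.30724322]
home [ 0.5493 -0.0139] bin in home frame mm [-74.8   7.5]
```

View pics/ovw4.png

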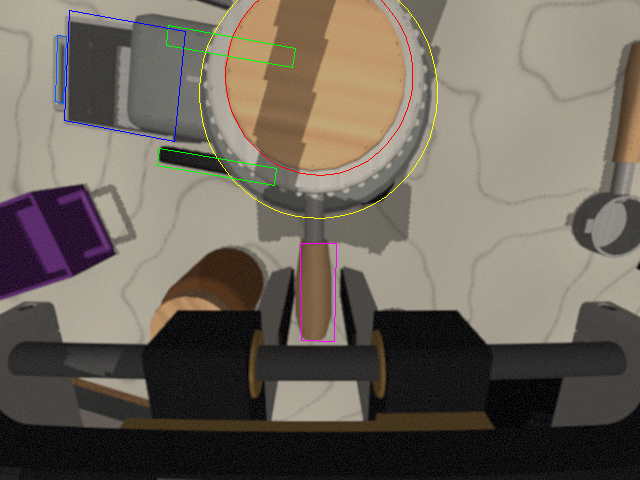

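Now at click 6, rod centred in the jaws with no load. One more click, slowly.

jog_arm --pt "0 0 0.087 -2.6 8.3 0 26" --pt "0 0 0.087 -3.3 8 0 26" --pt "0 0 0.044 -1.9 3.9 0 26" --pt "0 0 0 0 0 0 26"

```text
time: 8.9
tool_pos: [0.6222, 0.1342, 0.2961]
ee_rot: [3.141, -0.001, 2.114]
wrist_force: [-1.1, 1.1, 0.4]
width: 0.0257
```

jog_arm --pt "0 0 0.044 -2.1 3.8 0 26" --pt "0 0 0 0 0 0 26"

```text
time: 9.15
tool_pos: [0.6203, 0.1377, 0.2959]
ee_rot: [3.141, 0.0, 2.157]
wrist_force: [-0.5, -0.1, 0.6]
width: 0.0264
```

```bash
python3 - <<'E'
from ov import *
o=get_obs(); print(o['time'],o['tool_pos'],o['ee_rot'],o['width'],o['wrist_force'])
im=snapshot("wrist");c=get_calibration("wrist")
i=overlay(im,"wrist",(.535,.082),np.radians(98.5),7,(.553,-.089),np.radians(97.5),cal=c,s=1,crop=(0,0,640,480)); cv2.imwrite("pics/ovw5.png",i)
E
```

```text
9.15 [0.62031599 0.13766717 0.2958968 ] [3.14130961e+00 3.90074918e-04 2.15713721e+00] 0.02638652518813822 [-0.54267084 -0.14545633  0.64382988]
home [ 0.5493 -0.0139] bin in home frame mm [-74.8   7.5]
```

View pics/ovw5.png

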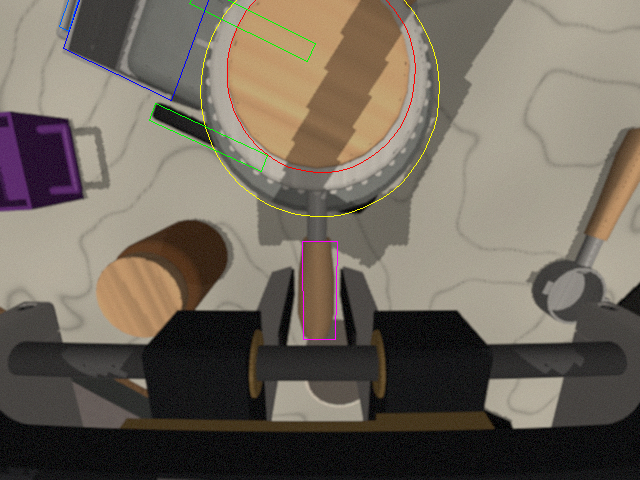

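Collar sits at click 7, unloaded. Lifting clear and checking the wrist camera's clearance for the bin push.

jog_arm --pt "0 0 0 0 0 0 34" --pt "0 0 0 0 0 20 34" --pt "0 0 0 0 0 40 34" --pt "0 0 0 0 0 40 34" --pt "0 0 0 0 0 0 34"

```text
time: 9.82
tool_pos: [0.6207, 0.1379, 0.4007]
ee_rot: [3.134, 0.004, 2.158]
wrist_force: [-0.6, 0.4, 0.5]
width: 0.034
```

```bash
python3 - <<'E'
from ov import *
from scipy.spatial.transform import Rotation as R
o=get_obs(); c=get_calibration("wrist"); p=-c["R"].T@c["t"]
print(o['tool_pos'],o['ee_rot'],"cam in tool",R.from_euler('xyz',o['ee_rot']).inv().apply(p-o['tool_pos']))
im=snapshot("wrist")
i=overlay(im,"wrist",(.535,.082),np.radians(98.5),7,(.553,-.089),np.radians(97.5),cal=c,s=1,crop=(0,0,640,480)); cv2.imwrite("pics/ovw6.png",i)
E
```

```text
[0.62068353 0.13786265 0.40066656] [3.1335554  0.00401451 2.15815167] cam in tool [-0.00067495 -0.07335023 -0.08088832]
home [ 0.5493 -0.0139] bin in home frame mm [-74.8   7.5]
```

View pics/ovw6.png

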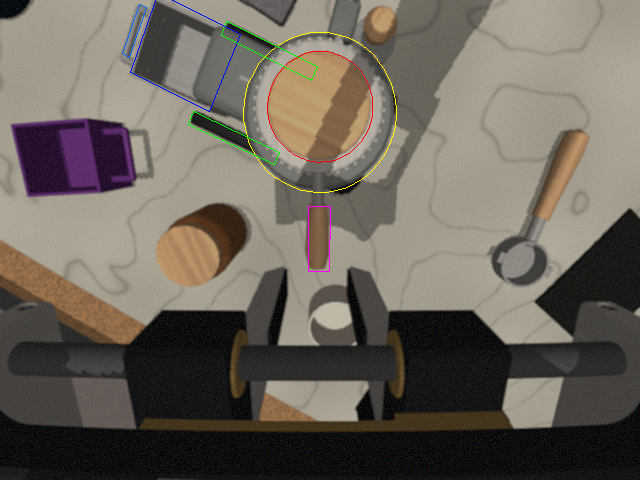

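jog_arm --pt "0 0 -0.1675 -4.1 -30 0 30" --pt "0 0 -0.1675 -4.1 -30 0 30" --pt "0 0 -0.1675 -4.1 -30 0 30" --pt "0 0 -0.1675 -4.1 -30 0 30" --pt "0 0 -0.1675 -4.1 -30 0 30" --pt "0 0 -0.1675 -4.1 -30 0 30" --pt "0 0 -0.1675 -4.1 -30 0 30" --pt "0 0 -0.1675 -4.1 -30 0 30" --pt "0 0 -0.1675 -4.1 -30 0 30" --pt "0 0 -0.1675 -4.1 -30 0 30" --pt "0 0 -0.1675 -4.1 -30 0 30" --pt "0 0 -0.1675 -4.1 -30 0 30"

```text
time: 11.38
tool_pos: [0.5704, -0.223, 0.3929]
ee_rot: [-3.139, 0.003, 0.143]
wrist_force: [-0.0, -0.7, -0.3]
width: 0.0297
```

jog_arm --pt "0.066 0.01 0 0 0 -30 30" --pt "0.066 0.01 0 0 0 -30 30" --pt "0.066 0.01 0 0 0 -30 30" --pt "0 0 0 0 0 -30 30" --pt "0 0 0 0 0 0 30"

```text
time: 12.0
tool_pos: [0.5693, -0.2215, 0.2701]
ee_rot: [-2.935, 0.009, 0.148]
wrist_force: [0.1, -0.1, 0.4]
width: 0.0301
```

```bash
python3 - <<'E'
from ov import *
o=get_obs(); print(o['time'],o['tool_pos'],o['ee_rot'],o['width'],o['wrist_force'])
im=snapshot("wrist");c=get_calibration("wrist")
i=overlay(im,"wrist",(.535,.082),np.radians(98.5),7,(.553,-.089),np.radians(97.5),cal=c,s=1,crop=(0,0,640,480)); cv2.imwrite("pics/ovw7.png",i)
E
```

```text
12.0 [ 0.56927869 -0.22146421  0.27008311] [-2.93492469  0.00861562  0.14811058] 0.030143419812964714 [ 0.10152253 -0.13922011  0.39549162]
home [ 0.5493 -0.0139] bin in home frame mm [-74.8   7.5]
```

View pics/ovw7.png

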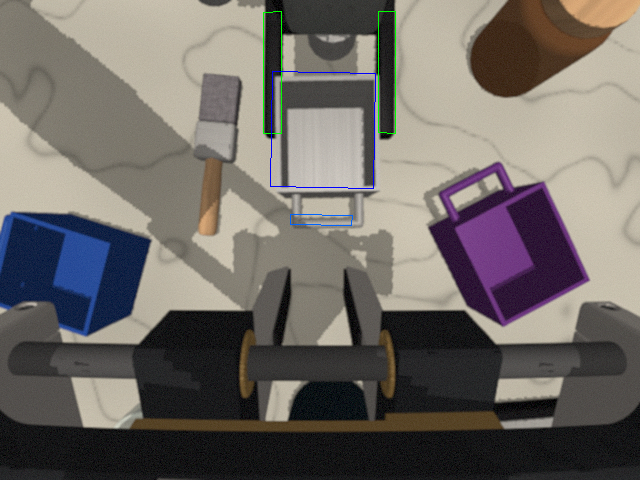

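```bash
python3 - <<'E'
from ov import *
print("pitcher rim",at("top",(462,218),.112), at("top",(445,220),.112),at("top",(488,207),.08))
print("glass",at("top",(465,282),.085))
print("bar",at("wrist",(328,222),.045), at("wrist",(323,189),.075))
print("dark edge",at("wrist",(330,382),.112))
E
```

```text
pitcher rim [ 0.60533857 -0.36551657  0.112     ] [ 0.5994126  -0.32155456  0.112     ] [ 0.63985389 -0.44213811  0.08      ]
glass [ 0.4409627  -0.37926591  0.085     ]
bar [ 0.57063957 -0.16770552  0.045     ] [ 0.56119169 -0.13999679  0.075     ]
dark edge [ 0.58928962 -0.29275414  0.112     ]
```

jog_arm --pt "0 0 0 4 0 -40 30" --pt "0 0 0 4 0 -40 30" --pt "0 0 0 0 0 -40 30" --pt "0 0 0 0 0 -25 30" --pt "0 0 0 0 0 0 30"

```text
time: 12.68
tool_pos: [0.5783, -0.2214, 0.1295]
ee_rot: [-2.939, 0.003, 0.149]
wrist_force: [-0.8, 0.2, 1.3]
width: 0.0298
```

```bash
python3 - <<'E'
from ov import *
o=get_obs(); print(o['time'],o['tool_pos'],o['ee_rot'],o['width'],o['wrist_force'])
im=snapshot("wrist");cv2.imwrite("pics/w8.png",im[:,:,::-1])
E
```

```text
12.675 [ 0.57831147 -0.22140222  0.12952415] [-2.93927786e+00  2.84113690e-03  1.49231667e-01] 0.02979788674014969 [-0.81612662  0.17930099  1.25790312]
```

View pics/w8.png

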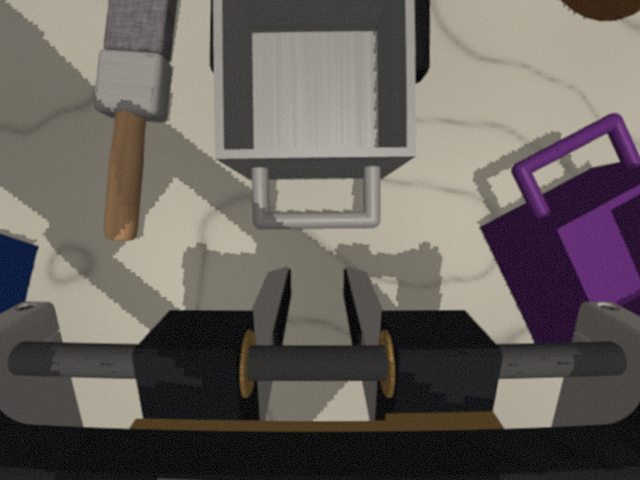

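Fingers are lined up with the bar (both centred near column 317). Pushing.

jog_arm --pt "0 0 0 0 0 -3 30" --pt "0 0 0 -1.5 10 0 30" --pt "0 0 0 -1.5 10 0 30" --pt "0 0 0 -1.5 10 0 30" --pt "0 0 0 -1.5 10 0 30" --pt "0 0 0 -1.5 10 0 30" --pt "0 0 0 -1.5 10 0 30"

```text
time: 13.6
tool_pos: [0.5699, -0.1615, 0.1279]
ee_rot: [-2.942, -0.0, 0.149]
wrist_force: [0.7, -3.3, 0.5]
width: 0.0297
```

jog_arm --pt "0 0 0 -1.5 10 0 30" --pt "0 0 0 -1.5 10 0 30" --pt "0 0 0 -0.8 5 0 30" --pt "0 0 0 0 0 0 30"

```text
time: 14.1
tool_pos: [0.5657, -0.1359, 0.1273]
ee_rot: [-2.939, 0.001, 0.15]
wrist_force: [0.3, 0.2, -0.7]
width: 0.0301
```

```bash
python3 - <<'E'
from ov import *
o=get_obs(); print(o['time'],o['tool_pos'],o['ee_rot'],o['width'],o['wrist_force'])
im=snapshot("wrist");cv2.imwrite("pics/w9.png",im[:,:,::-1])
E
```

```text
14.1 [ 0.56573726 -0.1359332   0.12733043] [-2.93940020e+00  1.07231381e-03  1.49716191e-01] 0.030092010284612277 [ 0.28307114  0.17401311 -0.7031397 ]
```

View pics/w9.png

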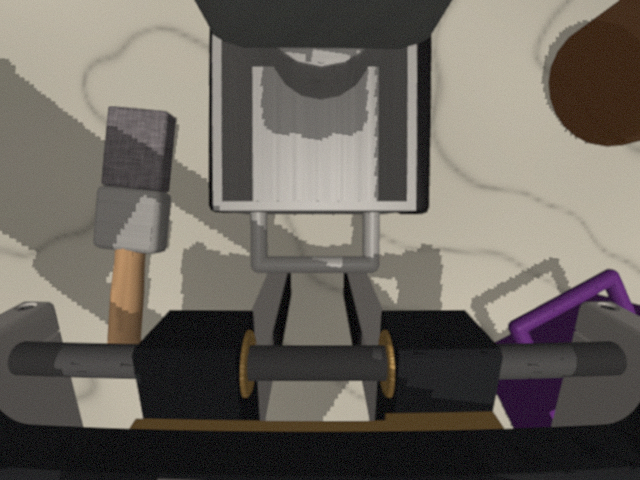

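jog_arm --pt "0 0 0 -0.8 5 0 30" --pt "0 0 0 -0.6 4 0 30" --pt "0 0 0 -0.4 3 0 30"

```text
time: 14.52
tool_pos: [0.5641, -0.1248, 0.1274]
ee_rot: [-2.941, 0.001, 0.149]
wrist_force: [0.1, -1.0, -1.2]
width: 0.0301
```

jog_arm --pt "0 0 0 -0.4 2.5 0 30"

```text
time: 14.65
tool_pos: [0.5638, -0.1225, 0.1275]
ee_rot: [-2.942, 0.001, 0.149]
wrist_force: [-0.3, -5.0, -1.8]
width: 0.0299
```

jog_arm --pt "0 0 0 -0.4 2.5 0 30"

```text
time: 14.78
tool_pos: [0.5634, -0.1219, 0.1275]
ee_rot: [-2.947, 0.001, 0.149]
wrist_force: [-0.2, -10.2, -2.1]
width: 0.0301
```

jog_arm --pt "0 0 0 -0.3 2 0 30" --pt "0 0 0 0 0 0 30"

```text
time: 15.02
tool_pos: [0.5631, -0.1215, 0.1276]
ee_rot: [-2.95, 0.001, 0.148]
wrist_force: [-1.2, -11.5, -1.1]
width: 0.03
```

```bash
python3 - <<'E'
from ov import *
o=get_obs(); print(o['time'],o['tool_pos'],o['wrist_force'])
im=snapshot("wrist");cv2.imwrite("pics/w10.png",im[:,:,::-1])
E
```

```text
15.025 [ 0.56306212 -0.12152725  0.12759017] [ -1.17996419 -11.46368588  -1.07260208]
```

View pics/w10.png

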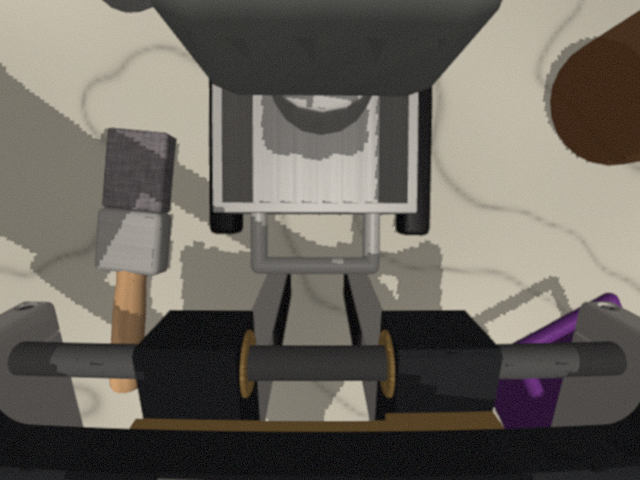

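The bin stopped at the expected place with 11.5 N on it. The feet tips show about 13 mm past its front, as they should at home. Backing away straight, then lifting.

jog_arm --pt "0 0 0 0.7 -5 0 30" --pt "0 0 0 1.5 -10 0 30" --pt "0 0 0 3 -20 0 30" --pt "0 0 0 2 -15 0 30" --pt "0 0 0 0 0 40 30" --pt "0 0 0 0 0 50 30" --pt "0 0 0 0 0 60 30" --pt "0 0 0 -10 -40 60 30" --pt "0 0 0 -20 -50 30 30" --pt "0 0 0 -20 -50 0 30" --pt "0 0 0 -20 -50 0 30" --pt "0 0 0 0 0 0 30"

```text
time: 16.58
tool_pos: [0.5, -0.3565, 0.3582]
ee_rot: [-2.941, 0.001, 0.143]
wrist_force: [0.2, 0.7, -0.9]
width: 0.0301
```

```bash
python3 - <<'E'
from ov import *
o=get_obs(); print(o['time'],o['tool_pos'],o['wrist_force'])
y=np.radians(98.5); H=(.5493,-.0139)
im=snapshot("top"); cv2.imwrite("pics/top9.png",im[:,:,::-1])
i=overlay(im,"top",(.535,.082),y,7,H,y); cv2.imwrite("pics/ovt9.png",i)
im=snapshot("scene"); i=overlay(im,"scene",(.535,.082),y,7,H,y,crop=(180,170,400,350)); cv2.imwrite("pics/ovs9.png",i)
E
```

```text
16.575 [ 0.50003427 -0.35645702  0.35821928] [ 0.23593617  0.69434407 -0.8956502 ]
home [ 0.5493 -0.0139] bin in home frame mm [0. 0.]
home [ 0.5493 -0.0139] bin in home frame mm [0. 0.]
```

View pics/ovt9.png

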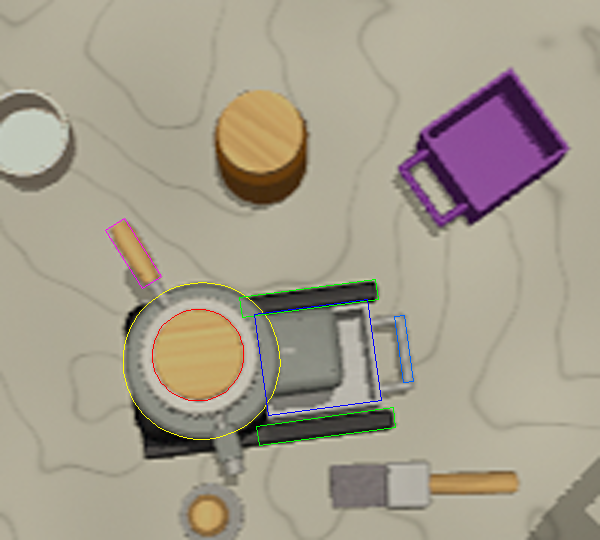

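View pics/ovs9.png

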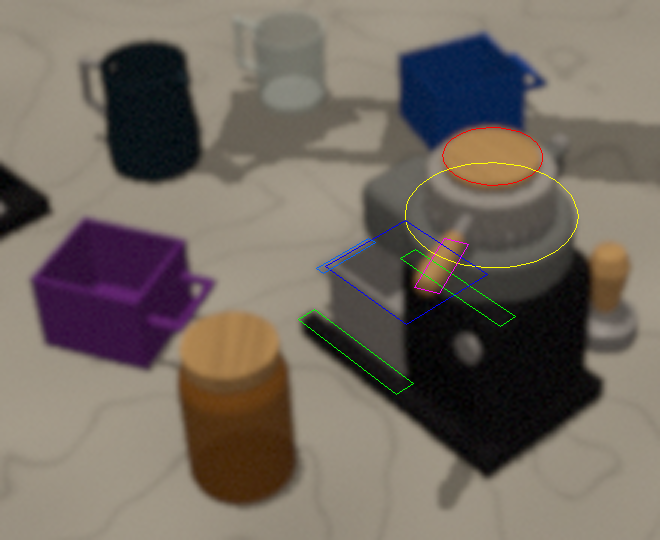

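View pics/top9.png

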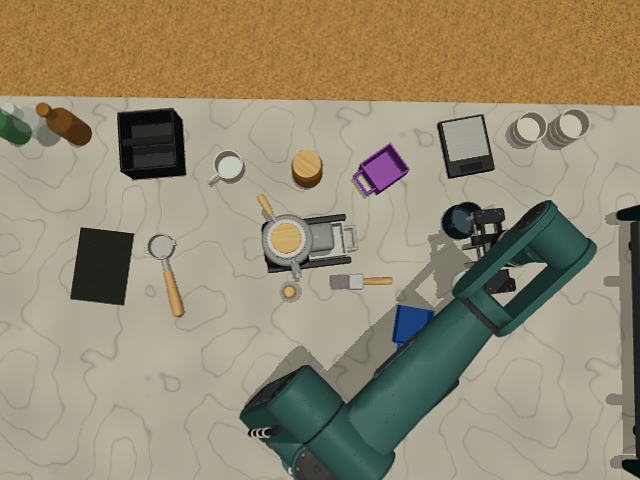

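The top view has the rod on the click-7 outline and the bin on the home outline, with the bystanders unmoved. Handing in.

```bash
python3 - <<'E'
from bench import *
print(close_job()); o=get_obs(); print(o['time'],o['wrist_force'])
E
```

```text
the job is handed in; nothing more can be done
None
the job is handed in; nothing more can be done
```

The collar is at the seventh click and the grounds bin is fully home. I handed the job in at about 16.7 s; it reports no verdict.

- **Collar:** I straddled the wooden handle loosely with the jaws and turned it from the sixth click clockwise to the stop, where the force reached about 20 N. I then backed it off seven clicks, checking by wrist camera at click 6 and again at click 7, where it sat unloaded between the fingers. The final top view puts the rod on the click-7 outline.
- **Bin:** I pushed the pull bar about 75 mm with the tool tilted slightly, until the bin stopped against the column with about 11.5 N on it. The tool stopped within 1 mm of where I had calculated along the push. The top view shows the bin on the home outline, give or take a few mm, and it looks upright.
- **Bystanders and look-alikes:** everything looks unmoved in the last pictures, by eye only. The arm partly hid the blue bin, pitcher and measuring mug in the last top view, but the scene view shows them in place.
- **Disagreements:** the scene camera's outline sits a few pixels off the parts. My first bin estimate was also a few mm off sideways, more than the feet allow, and I corrected it from the wrist camera before pushing.

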